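# Register the printing block in its corner

### The job

Push the dark printing block along the table until it sits flat against the long aluminium fence and up against the red stop at one end of it, square in that corner with no gap on either side. Its handle is freshly varnished, so do not touch the handle, and do not lift or tip the block: it stays flat on the table all the way. Leave the jar, the small pale block and the brush where they are.

Things in the scene. Friction and masses are not known exactly. Their poses are not given: they have to be found in the camera images.
- block: The printing block, loose: near-black wooden slab 90 (own x) x 110 (own y) x 42 mm high with a handle on top, 0.25 to 0.6 kg; friction on the table a few newtons. Origin at the centre of its underside. It starts between the two stops on the robot's side of the fence, 20 mm or more clear of all three, its x axis turned up to 0.4 rad from the fence's.
- block_handle: The mid-brown handle fixed on the centre of the printing block's top: a bar 22 (block's x) x 64 (block's y) x 22 mm high, its top 64 mm above the table. Origin at the centre of its underside, 42 mm above the block's underside. Not to be touched.
- fence: Register fence, a straight bare aluminium bar fixed to the table: 24 (own x) x 400 (own y) x 25 mm high. Origin at the centre of its underside. The block goes against its own -x face, 12 mm from the origin, which looks towards the robot. Turned by up to 0.25 rad from the world axes.
- stop_red: Red end stop, a bar fixed square to the fence: 80 (own x) x 12 (own y) x 25 mm high. Its centre lies 52 mm from the fence's centre along the fence's -x and 186 mm along its +y or -y (either end). Origin at the centre of its underside, axes parallel to the fence's. The block goes against its inner long face, the one towards the middle of the fence.
- stop_blue: The blue end stop, the same bar at the other end of the fence. Not the one to use.
- jar: Bystander: amber glass jar with a black lid, 56 mm across, 75 mm high, standing loose on the table. Origin at the centre of its underside.
- small_block: Bystander: small pale wooden printing block, 55 x 55 x 32 mm with a mushroom knob on top (66 mm high over all), loose on the table. Origin at the centre of its underside.
- brush: Bystander: a brush lying loose on the table beyond the fence, seen from the robot, along its own x. Origin at its underside.
Not all that is in view belongs to the job. There is more than one size of the block; the one meant has the size given above.

How it is judged (in metres and radians):
At the end, for the whole second after the job is handed in: The printing block lies flat and still on the table between the stops, its long side within 3 mm of touching the fence and its short side within 3 mm of touching the red stop, square to the fence within 2 degrees; the bystanders are within 20 mm of where they stood (x of block in the frame of fence between -0.06 and -0.05 m and y of block in the frame of fence between -0.15 and 0.15 m and y of block in the frame of stop_red between -0.064 and 0.064 m and angle between the y axis of block and the y axis of fence, either way round below 0.035 rad and angle between block's own z axis and vertical below 0.03 rad and height (world z) of block below 0.004 m and linear speed of block below 0.01 m/s and distance of each of jar, small_block, brush from where it was at the start of the episode below 0.02 m).
It fails at once if the printing block was lifted or tipped (height (world z) of block above 0.012 m or angle between block's own z axis and vertical above 0.2 rad).
It fails at once if the freshly varnished handle was touched (contact force between any of the fingers, the arm and block_handle above 0.5 N).
It fails at once if a bystander (jar, small pale block or brush) was pushed away or knocked over (distance of any of jar, small_block, brush from where it was at the start of the episode above 0.02 m or angle between any of jar, small_block's own z axis and vertical above 0.3 rad).
It also fails if it takes over 64 s, if anything falls off the work surface, if the arm or the gripper's body presses on something with over 40 N, if the wrist force passes 120 N, or if a joint passes its speed limit or range.

### The arm

A 6-joint arm with a two-finger parallel gripper is mounted at the origin on the work surface. World frame = base frame: x ahead of the robot, y to its left, z up, the work surface at z = 0. Lengths are in m, angles in degrees, forces in N, time in s.
With the tool pointing down it reaches from about 0.3 to 0.75 m from the base axis. Payload 8.5 kg.
Tool frame: the origin (TCP) lies at the very end of the fingers, on their centre line; the grasp point (between the pads) lies 19 mm behind it; z points along the fingers, y is the line along which they close (so a half turn about z gives the same grasp; the last joint's range is limited). The gripper opens to 85 mm and grips with 20 to 120 N. Pads are 22 mm wide; open, the fingers measure 114 mm over their backs; the gripper's body (76 mm by 85 mm) begins 54 mm behind the grasp point. The pads swing forward as they close: fully open they stand 13 mm farther back than shut.
Start: joints at [-83.268, 21.807, 74.336, -0, 83.858, -12.336], TCP at [0.18, -0.52, 0.231] pointing down, gripper open.
Joint ranges: [-178.18, 178.18], [-50.72, 133.34], [12.68, 142.11], [-81.47, 261.47], [9.98, 163.14], [-165.26, 165.26]. Speed limits (degrees/s): [136.94, 136.94, 180, 180, 180, 180].

### API

Orientations are given as a 3x3 rotation matrix whose columns are the frame's x, y, z axes.
In Python, from rig import observe, cams, ticket gives the robot as it stands.
- The arm moves only by the tool move_arm, never from a script. Its arguments are lists of equal length, an entry for each row: "jaw": the finger opening in cm, from 0 to 8.54; "dp": the shift along the tool's x, y, z in cm, a list of three; "turn": the turn, a rotation vector about the tool's x, y, z in rad, a list of three. In form: {"jaw": [jaw, ...], "dp": [[tx, ty, tz], ...], "turn": [[wx, wy, wz], ...]}. A call has 1 to 12 rows; each row shifts and turns the commanded pose from where the row before left it, along the tool's axes as they then stand; what a row does not reach is not made up. A row lasts 1/12 s, in which the tool goes at most 41.7 mm and 7.16 degrees, less where a joint would pass 70% of its speed; a pose out of reach is approached as far as the arm can. A call is refused whole if a number of a shift passes 4.17 or a number of a turn 0.125, either way. A call with a gripper value outside its range is refused whole. The fingers move at their own pace and stop on an object; "force" is the grip in N (left out, the last holds). Time passes only in rows, so rows that do not move let the fingers close. It gives the time, the measured TCP pose, the force, the opening and the grip force at its end, in the units of the state.
- observe(): the state, without advancing time (a new reading comes with each control period).
- cams.get_image(name): name is "scene" or "side" or "wrist"; returns (picture, depth): 384x512x3 uint8, red, green, blue; 384x512 float32, m along the optical axis (not along the pixel's ray), 0 where there is no reading.
- cams.calibration(name): a dict with "vertical_fov" (degrees; the focal length in pixels is half the picture's height over the tangent of half this angle, whatever the lens; pixels are square), "cx", "cy" (the principal point, pixels), "view" (4x4, takes a point from world to camera coordinates); the wrist camera has in their place "tool_from_camera" (4x4, takes a point from camera to tool coordinates, whose origin is the TCP and whose axes are the flange's). Camera axes: x right, y up, looking along -z (the intrinsics and any distortion apply to the point x, -y, -z); pixel columns grow to the right and rows downward; lengths in m; the calibration is good to about 2 mm. The wrist camera is an equidistant fisheye: a pixel r from the principal point sees the ray r / f radians off the axis. A picture is of the moment at which its call begins: read the wrist's pose just before it. calibration takes no time and is no camera call.
- ticket.close_job(): hands the job in; it is judged then, once.
Trained networks look in the newest picture that a camera, given by its name, has taken for a name from the list of things; names that differ only in an ending like _2 or _b are one class to them, and where a whole thing is asked for, a point or a joint stands for the part that bears it (a point fixed in the world has none). Each returns a list of dicts, best first, with "p" (0 to 1); they miss things now and then, are a little off and sometimes report something else, mostly with a low value. They report only what shows in the picture. A call takes as long as a camera call. They do not tell look-alikes from the thing itself.
- cams.spot_in(camera, query): "box" ([centre column, centre row, width, height] as shares, 0 to 1, of the picture: columns of its width, rows of its height, round what is visible of it).
- cams.outline_of(camera, query): "mask" (384x512 bool, what is visible of it) and "box" ([centre column, centre row, width, height] as shares, 0 to 1, of the picture: columns of its width, rows of its height, round what is visible of it).
- cams.mark_of(camera, query): "location" ([column, row] as shares, 0 to 1, of the picture: columns of its width, rows of its height: a listed point, or the origin of a listed thing).
The state is a dict: "time_s": time; "q": joint angles; "qvel": joint speeds; "joint_efforts": joint torques, N m; "position": TCP position; "tool_rot": TCP orientation; "ft_force": force on the tool from outside, world axes, zero at the start; "wrist_torque": the same for the moment, N m; "grip_width": finger opening in m; "gripper_force": force on a finger pad.
Only numpy, scipy, OpenCV 4.12 (cv2) and the standard library are available. Lean on these libraries where they do the work, as an engineer would, in place of code of your own. Each camera call takes 0.05 s, during which the arm holds its last target. There are 200 camera calls.

## Working session

There is one attempt and no reset: what is moved stays moved. The work goes in short steps, Python scripts to look and compute and a tool call to move; the robot and the scene stay as the last step left them, time stands still between calls to the robot, and variables do not carry over. Pictures are saved under pics/ and viewed, at most 10 in all, crops included, and the job is handed in when it is done.

Besides the shell and the picture viewer there is one more tool, called after "Call:" as name(argument=value, ...) on one line, values as JSON. move_arm: Moves the arm, as the interface text tells. Its arguments: {"type":"object","properties":{"jaw":{"type":"array","items":{"type":"number"}},"dp":{"type":"array","items":{"type":"array","items":{"type":"number"}}},"turn":{"type":"array","items":{"type":"array","items":{"type":"number"}}},"force":{"type":"number"}},"required":["jaw","dp","turn"]}

```bash
mkdir -p pics; ls; cat > h.py <<'E'
import numpy as np, cv2
from rig import observe, cams, ticket
def K(n):
    c=cams.calibration(n); return 192/np.tan(np.radians(c['vertical_fov'])/2),c['cx'],c['cy'],np.array(c['view']) if 'view' in c else None
def cloud(n,d):
    f,cx,cy,V=K(n); v,u=np.mgrid[:384,:512]
    P=np.stack([(u-cx)/f*d,-(v-cy)/f*d,-d,np.ones_like(d)],-1)
    W=P@np.linalg.inv(V).T; W=W[...,:3]; W[d==0]=np.nan; return W
def proj(n,p):
    f,cx,cy,V=K(n); q=V@np.append(p,1); return cx+f*q[0]/-q[2], cy-f*q[1]/-q[2]
E
python3 - <<'E'
from h import *
ims=[]
for n in("scene","side"):
    im,d=cams.get_image(n); np.savez(f"{n}0.npz",im=im,d=d); ims.append(im)
    W=cloud(n,d)
    for q in("block","block_handle","fence","stop_red","stop_blue","jar","small_block","brush"):
        for r in cams.outline_of(n,q)[:3]:
            m=r['mask']; P=W[m]; P=P[~np.isnan(P[:,0])]
            if len(P)>5: print(n,q,round(r['p'],2),(np.array(r['box'])*[512,384,512,384]).round(),np.median(P,0).round(3),P.min(0).round(3),P.max(0).round(3))
    print(cams.calibration(n))
    cv2.imwrite(f"pics/{n}0.png",im[...,::-1])
E
```

```text
pics
scene block 0.87 [236. 184.  46.  37.] [ 0.57  -0.017  0.042] [ 0.424 -0.08  -0.001] [0.602 0.047 0.068]
scene block 0.75 [284. 169.  36.  30.] [0.49  0.128 0.031] [ 0.372  0.081 -0.001] [0.528 0.183 0.051]
scene block 0.69 [203. 153.  38.  22.] [ 0.394 -0.098  0.031] [ 0.338 -0.149 -0.001] [ 0.429 -0.049  0.052]
scene block_handle 0.66 [232. 173.  24.  12.] [ 0.549 -0.018  0.06 ] [ 0.501 -0.049  0.041] [0.561 0.014 0.068]
scene block_handle 0.51 [287. 160.  11.  13.] [0.48  0.133 0.045] [0.456 0.115 0.035] [0.498 0.15  0.051]
scene fence 0.8 [242. 214. 165.  23.] [ 0.67  -0.007  0.023] [ 0.607 -0.206 -0.001] [0.705 0.188 0.032]
scene fence 0.72 [143. 158.  20.  23.] [ 0.421 -0.27   0.031] [ 0.316 -0.301  0.002] [ 0.433 -0.243  0.064]
scene stop_red 0.49 [242. 211. 163.  24.] [ 0.669 -0.007  0.023] [ 0.626 -0.206 -0.   ] [0.705 0.19  0.032]
scene stop_blue 0.66 [316. 203.   5.  16.] [0.645 0.182 0.026] [0.604 0.174 0.004] [0.677 0.195 0.032]
scene jar 0.66 [331. 143.  16.  33.] [0.409 0.27  0.048] [ 0.291  0.246 -0.001] [0.423 0.328 0.079]
scene small_block 0.7 [145. 156.  22.  
[... 1526 characters left out ...]
018] [ 0.596  0.156 -0.   ] [0.675 0.198 0.029]
side jar 0.65 [333. 284.  33.  52.] [0.389 0.295 0.05 ] [ 0.357  0.161 -0.002] [0.417 0.306 0.077]
side small_block 0.64 [342. 154.  17.  27.] [ 0.396 -0.249  0.031] [ 0.368 -0.367  0.   ] [ 0.425 -0.237  0.066]
side brush 0.7 [174. 205.  80.  17.] [0.768 0.076 0.017] [ 0.694  0.013 -0.001] [0.888 0.091 0.023]
{'vertical_fov': 49.22016600092135, 'cx': 252.8078930875419, 'cy': 191.12829540980889, 'view': array([[-0.97443871, -0.2237449 ,  0.02018474,  0.58733144],
       [ 0.13730766, -0.52205268,  0.84178834, -0.11138554],
       [-0.17780835,  0.82304266,  0.53943023, -0.96010056],
       [ 0.        ,  0.        ,  0.        ,  1.        ]])}
```

```bash
python3 - <<'E'
from h import *
C=[]
for n in("scene","side"):
    z=np.load(f"{n}0.npz"); W=cloud(n,z['d']); C.append((W.reshape(-1,3),z['im'].reshape(-1,3)))
    c=z['im'][110:290,110:370]; cv2.imwrite(f"pics/{n}c.png",cv2.resize(c,None,fx=2.6,fy=2.6,interpolation=2)[...,::-1])
a=cv2.imread("pics/scenec.png");b=cv2.imread("pics/sidec.png");
cv2.imwrite("pics/m0.png",cv2.resize(np.vstack([a,b]),(433,600),interpolation=cv2.INTER_AREA))
cv2.imwrite("pics/m1.png",a)
def band(P,x,y,z): return P[(P[:,0]>x[0])&(P[:,0]<x[1])&(P[:,1]>y[0])&(P[:,1]<y[1])&(P[:,2]>z[0])&(P[:,2]<z[1])]
for i,(P,I) in enumerate(C):
    for nm,a in dict(block=((.46,.62),(-.09,.07),(.036,.047)),handle=((.46,.62),(-.09,.07),(.058,.07)),fence=((.63,.72),(-.21,.2),(.02,.03)),red=((.53,.63),(-.2,-.16),(.02,.03)),blue=((.58,.66),(.16,.21),(.02,.03))).items():
        Q=band(P,*a); 
        if len(Q)<8: print(i,nm,len(Q)); continue
        (c,s,t)=cv2.minAreaRect(Q[:,:2].astype(np.float32)*1000); d=np.linalg.svd(Q[:,:2]-Q[:,:2].mean(0),full_matrices=False)[2][0]
        print(i,nm,len(Q),np.round(c),np.round(s),round(t,1),Q.mean(0).round(4),'pca',round(np.degrees(np.arctan2(d[1],d[0]))%180,1))
E
```

```text
0 block 670 [544. -17.] [ 95. 110.] 14.2 [ 0.556  -0.0168  0.0426] pca 93.8
0 handle 139 [543. -17.] [28. 62.] 11.3 [ 0.5466 -0.0168  0.0634] pca 104.8
0 fence 1298 [675.  -7.] [397.  88.] 89.9 [0.6666 0.005  0.0254] pca 83.3
0 red 114 [ 589. -186.] [84. 37.] 7.6 [ 0.5914 -0.1827  0.0257] pca 173.5
0 blue 71 [629. 185.] [12. 61.] 83.2 [0.6287 0.1851 0.026 ] pca 172.6
1 block 767 [540. -13.] [ 90. 114.] 14.6 [ 0.5387 -0.0038  0.0418] pca 107.1
1 handle 128 [540. -11.] [22. 62.] 16.1 [ 0.5397 -0.0085  0.0626] pca 105.4
1 fence 989 [666.  -4.] [397.  70.] 89.9 [0.664  0.0481 0.0248] pca 84.2
1 red 119 [ 588. -184.] [85. 37.] 4.9 [ 0.5901 -0.1796  0.024 ] pca 174.1
1 blue 149 [628. 188.] [14. 63.] 82.4 [0.6275 0.1893 0.0245] pca 172.2
```

View pics/m1.png

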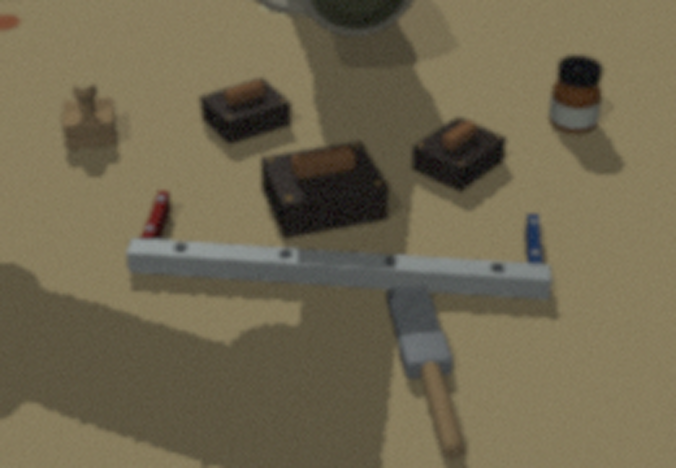

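View pics/sidec.png

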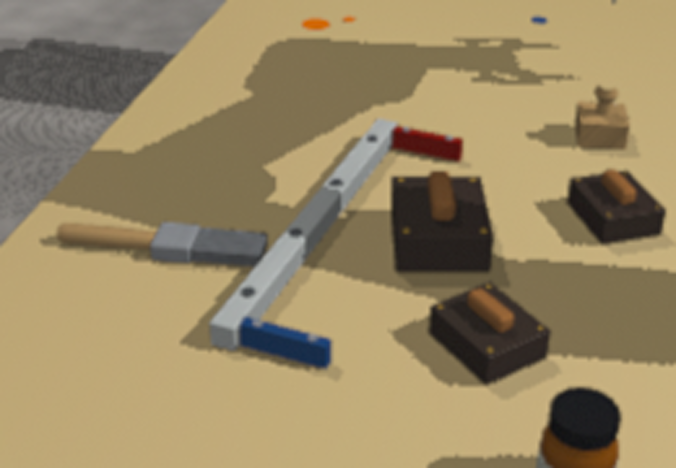

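Candidates for the block in the scene view are the large dark slab at (236,184), and two smaller dark ones at (203,153) and (284,169). The large one has its top at 42 mm and measures about 90x110, so I choose it. The two small ones have tops at 31 mm. The red stop is at the -y end (170,193). The crops confirm this choice.

```bash
cat >> h.py <<'E'
FO=np.array([.6605,-.0045]); FA=np.radians(-6.2)   # fence origin, angle
ex=np.array([np.cos(FA),np.sin(FA)]); ey=np.array([-np.sin(FA),np.cos(FA)])
def f2w(x,y): return FO+x*ex+y*ey
def w2f(p): return np.array([(p[:2]-FO)@ex,(p[:2]-FO)@ey])
def plan(p,yaw=None):
    "dp (cm, tool axes now) to world p; turn about tool z to bring tool y to world angle yaw (mod 180)"
    s=observe(); R=np.array(s['tool_rot']); print('t',s['time_s'],'pos',np.round(s['position'],4),'F',np.round(s['ft_force'],1),'w',round(s['grip_width'],3),'fence',w2f(np.array(s['position'])).round(4),'yaw',np.degrees(np.arctan2(R[1,1],R[0,1])).round(1))
    print('dp cm',(R.T@(np.array(p)-s['position'])*100).round(2))
    if yaw is not None:
        a=np.degrees(np.arctan2(R[1,1],R[0,1])); d=(a-yaw+90)%180-90; print('turn z rad',np.radians(d).round(3))
        c,s_=np.cos(np.radians(d)),np.sin(np.radians(d)); R2=R@np.array([[c,-s_,0],[s_,c,0],[0,0,1]])
        print('dp after turn',(R2.T@(np.array(p)-s['position'])*100).round(2))
E
python3 - <<'E'
from h import *
b=np.array([.542,-.014]); a=np.radians(15); bx=np.array([np.cos(a),np.sin(a)])
p=b-.045*bx-.035*bx; print(p,w2f(b),observe()['tool_rot'],observe()['q'])
plan([*p,.16],105)
E
```

```text
[ 0.46472593 -0.03470552] [-0.1167809  -0.02224236] [[ 9.45123704e-01  3.26712692e-01 -2.03919679e-05]
 [ 3.26712691e-01 -9.45123705e-01 -1.91896965e-05]
 [-2.55424496e-05  1.14743223e-05 -1.00000000e+00]] [-8.32687361e+01  2.18049417e+01  7.43357509e+01 -1.29663601e-03
  8.38583524e+01 -1.23379676e+01]
t 0.9 pos [ 0.1797 -0.5198  0.2313] F [-0.6 -0.2  0. ] w 0.086 fence [-0.4224 -0.5642] yaw -70.9
dp cm [ 42.79 -36.53   7.13]
turn z rad 0.071
dp after turn [ 40.09 -39.48   7.13]
```

Call:
move_arm(jaw=[8.54, 8.54, 8.54, 8.54, 8.54, 8.54, 8.54, 8.54, 8.54, 8.54, 8.54, 8.54], dp=[[0, 0, 0], [2.5, -2.5, 0], [2.5, -2.5, 0], [2.5, -2.5, 0], [2.5, -2.5, 0], [2.5, -2.5, 0], [2.5, -2.5, 0], [2.5, -2.5, 0], [2.5, -2.5, 0], [2.5, -2.5, 0], [2.5, -2.5, 0], [2.5, -2.5, 0]], turn=[[0, 0, 0.07], [0, 0, 0], [0, 0, 0], [0, 0, 0], [0, 0, 0], [0, 0, 0], [0, 0, 0], [0, 0, 0], [0, 0, 0], [0, 0, 0], [0, 0, 0], [0, 0, 0]])

```text
time_s: 1.9
position: [0.3743, -0.1812, 0.2316]
tool_rot: [[0.966, 0.26, 0.0], [0.26, -0.966, -0.0], [0.0, 0.001, -1.0]]
ft_force: [0.6, -0.4, -0.0]
grip_width: 0.0852
gripper_force: 0.0
```

Call:
move_arm(jaw=[8.54, 8.54, 8.54, 8.54, 8.54, 8.54, 8.54], dp=[[2.5, -2.5, 0], [2.5, -2.5, 0], [2.5, -2.5, 0], [2.5, -2.5, 0], [2.5, -2, 3], [0, 0, 3], [0, 0, 0]], turn=[[0, 0, 0], [0, 0, 0], [0, 0, 0], [0, 0, 0], [0, 0, 0], [0, 0, 0], [0, 0, 0]])

```text
time_s: 2.48
position: [0.4606, -0.0338, 0.1687]
tool_rot: [[0.965, 0.263, -0.008], [0.263, -0.965, 0.003], [-0.007, -0.005, -1.0]]
ft_force: [-1.5, 0.6, 0.6]
grip_width: 0.0855
gripper_force: 0.0
```

```bash
python3 - <<'E'
from h import *
plan([.4647,-.0347,.012],105)
im,d=cams.get_image("wrist"); cv2.imwrite("pics/w1.png",im[...,::-1]); np.savez("w1.npz",im=im,d=d); print(cams.calibration("wrist"))
E
```

```text
t 2.4833 pos [ 0.4606 -0.0338  0.1687] F [-1.5  0.6  0.6] w 0.085 fence [-0.1956 -0.0507] yaw -74.8
dp cm [ 0.49  0.27 15.67]
turn z rad 0.004
dp after turn [ 0.49  0.27 15.67]
{'vertical_fov': 65.70646984690485, 'cx': 260.6921577680722, 'cy': 193.7941897086427, 'tool_from_camera': array([[ 1.14722045e-03,  9.57846718e-01,  2.87277475e-01,
         7.37629601e-02],
       [ 9.99999324e-01, -1.04477400e-03, -5.09912328e-04,
        -3.91085787e-04],
       [-1.88277813e-04,  2.87277866e-01, -9.57847270e-01,
        -1.41503581e-01],
       [ 0.00000000e+00,  0.00000000e+00,  0.00000000e+00,
         1.00000000e+00]])}
```

View pics/w1.png

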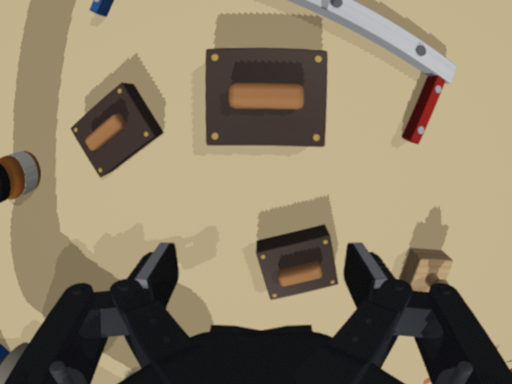

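```bash
cat >> h.py <<'E'
def wcloud(d,s):
    c=cams.calibration("wrist"); f=192/np.tan(np.radians(c['vertical_fov'])/2); v,u=np.mgrid[:384,:512]
    x,y=u-c['cx'],v-c['cy']; r=np.hypot(x,y)+1e-9; th=r/f; k=np.tan(th)/r
    P=np.stack([x*k*d,-y*k*d,-d,np.ones_like(d)],-1)@np.array(c['tool_from_camera']).T
    W=P[...,:3]@np.array(s['tool_rot']).T+s['position']; W[d==0]=np.nan; return W
def band(P,x,y,z): return P[(P[:,0]>x[0])&(P[:,0]<x[1])&(P[:,1]>y[0])&(P[:,1]<y[1])&(P[:,2]>z[0])&(P[:,2]<z[1])]
def rect(nm,Q):
    (c,s,t)=cv2.minAreaRect(Q[:,:2].astype(np.float32)*1000); d=np.linalg.svd(Q[:,:2]-Q[:,:2].mean(0),full_matrices=False)[2][0]
    print(nm,len(Q),np.round(c,1),np.round(s,1),round(t,1),'mean',Q.mean(0).round(4),'pca',round(np.degrees(np.arctan2(d[1],d[0]))%180,1),'fence',w2f(np.array(c)/1000).round(4))
E
python3 - <<'E'
from h import *
s=observe(); z=np.load("w1.npz"); W=wcloud(z['d'],s).reshape(-1,3)
rect('block',band(W,(.46,.63),(-.09,.07),(.037,.047)))
rect('handle',band(W,(.46,.63),(-.09,.07),(.058,.07)))
rect('red',band(W,(.53,.635),(-.21,-.15),(.018,.03)))
rect('fencepart',band(W,(.62,.70),(-.21,.1),(.018,.03)))
rect('decoy',band(W,(.33,.45),(-.16,-.03),(.022,.036)))
Q=band(W,(.62,.70),(-.16,.1),(.021,.029)); A=np.array([w2f(q) for q in Q])
for lo in np.arange(-.15,.05,.025):
    B=A[(A[:,1]>lo)&(A[:,1]<lo+.025)]
    if len(B): print(lo.round(3),len(B),B[:,0].min().round(4),B[:,0].max().round(4))
Q=band(W,(.53,.63),(-.21,-.15),(.021,.029)); A=np.array([w2f(q) for q in Q]); print('red f',A.min(0),A.max(0))
E
```

```text
block 9800 [542.5 -16.9] [ 89.7 110.7] 14.7 mean [ 0.5425 -0.0167  0.0437] pca 104.5 fence [-0.1159 -0.0251]
handle 1902 [542.7 -16.5] [21.6 63.1] 15.5 mean [ 0.5425 -0.0168  0.0646] pca 105.2 fence [-0.1159 -0.0246]
red 1293 [ 590.5 -177.6] [55. 89.] 90.0 mean [ 0.5979 -0.1808  0.0259] pca 179.1 fence [-0.0509 -0.1797]
fencepart 3285 [ 647.5 -114.7] [182.5  30.3] 80.1 mean [ 0.6445 -0.1204  0.0265] pca 83.2 fence [-0.001 -0.111]
decoy 3262 [378.  -99.9] [67.5 81.9] 30.0 mean [ 0.3834 -0.0968  0.0319] pca 120.8 fence [-0.2706 -0.1253]
-0.15 473 -0.0139 0.0104
-0.125 516 -0.0135 0.012
-0.1 534 -0.0126 0.0126
-0.075 452 -0.0118 0.0129
-0.05 197 -0.0109 0.0015
-0.025 8 -0.0104 -0.0087
red f [-0.09494201 -0.20071142] [-0.00956239 -0.15516721]
```

Call:
move_arm(jaw=[8.54, 8.54, 8.54, 8.54, 8.54, 8.54, 8.54, 8.54], dp=[[0.8, 0.5, 2.5], [0, 0, 3], [0, 0, 3], [0, 0, 3], [0, 0, 2.2], [0, 0, 1.2], [0, 0, 0.7], [0, 0, 0]], turn=[[0, 0, 0], [0, 0, 0], [0, 0, 0], [0, 0, 0], [0, 0, 0], [0, 0, 0], [0, 0, 0], [0, 0, 0]])

```text
time_s: 3.2
position: [0.4718, -0.0394, 0.0171]
tool_rot: [[0.966, 0.258, 0.0], [0.258, -0.966, -0.0], [0.0, 0.0, -1.0]]
ft_force: [-1.0, -1.0, -0.4]
grip_width: 0.0854
gripper_force: 0.0
```

```bash
sed -i 's/^FO=.*/FO=np.array([.6605,-.0045]); FA=np.radians(-7.0)/' h.py; python3 - <<'E'
from h import *
plan([.47,-.0362,.01],105)
im,d=cams.get_image("side"); cv2.imwrite("pics/s2.png",cv2.resize(im[120:290,170:400],None,fx=3,fy=3,interpolation=2)[...,::-1])
E
```

```text
t 3.2 pos [ 0.4718 -0.0394  0.0171] F [-1.  -1.  -0.4] w 0.085 fence [-0.183  -0.0577] yaw -75.0
dp cm [-0.09 -0.36  0.71]
turn z rad -0.0
dp after turn [-0.09 -0.36  0.71]
```

View pics/s2.png

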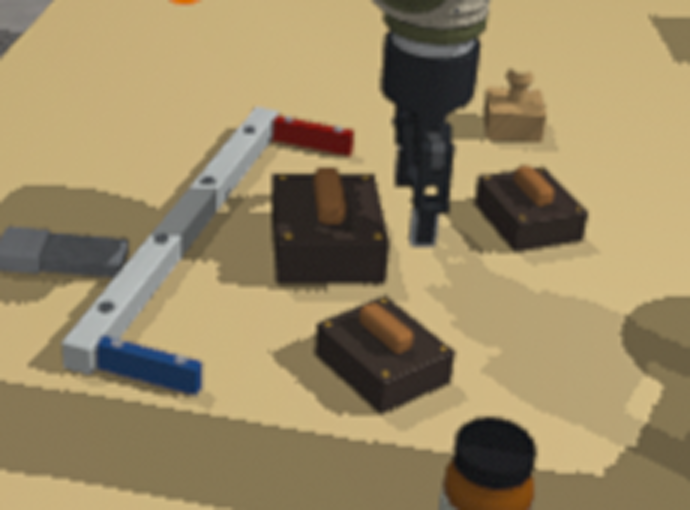

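Call:
move_arm(jaw=[8.54, 8.54, 8.54, 8.54, 8.54, 8.54], dp=[[0, -0.3, 0.4], [0.4, 0, 0], [0.4, 0, 0], [0.4, 0, 0], [0.3, 0, 0], [0.3, 0, 0]], turn=[[0, 0, 0], [0, 0, 0], [0, 0, 0], [0, 0, 0], [0, 0, 0], [0, 0, 0]])

```text
time_s: 3.75
position: [0.4883, -0.0308, 0.013]
tool_rot: [[0.966, 0.26, -0.0], [0.26, -0.966, -0.0], [-0.0, 0.0, -1.0]]
ft_force: [-4.6, -1.9, 3.4]
grip_width: 0.0857
gripper_force: 2.3
```

Call:
move_arm(jaw=[8.54, 8.54, 8.54, 8.54, 8.54, 8.54, 8.54, 8.54, 8.54, 8.54, 8.54, 8.54], dp=[[0.35, -0.15, 0], [0.35, -0.15, 0], [0.35, -0.15, 0], [0.35, -0.15, 0], [0.35, -0.15, 0], [0.35, -0.15, 0], [0.35, -0.15, 0], [0.35, -0.15, 0], [0.35, -0.15, 0], [0.35, -0.15, 0], [0.35, -0.15, 0], [0.35, -0.15, 0]], turn=[[0, 0, 0.032], [0, 0, 0.032], [0, 0, 0.032], [0, 0, 0.032], [0, 0, 0.032], [0, 0, 0.032], [0, 0, 0.032], [0, 0, 0.032], [0, 0, 0.032], [0, 0, 0.032], [0, 0, 0.032], [0, 0, 0.032]])

```text
time_s: 4.75
position: [0.5274, -0.009, 0.0128]
tool_rot: [[0.993, -0.122, -0.002], [-0.122, -0.993, 0.001], [-0.002, -0.0, -1.0]]
ft_force: [-3.2, 1.2, 3.7]
grip_width: 0.0853
gripper_force: 2.0
```

```bash
cat >> h.py <<'E'
def look(tag):
    s=observe(); im,d=cams.get_image("wrist"); cv2.imwrite(f"pics/{tag}.png",im[...,::-1]); np.savez(f"{tag}.npz",im=im,d=d)
    W=wcloud(d,s).reshape(-1,3)
    A=np.c_[(W[:,:2]-FO)@ex,(W[:,:2]-FO)@ey,W[:,2]]
    B=A[(A[:,0]>-.2)&(A[:,0]<.02)&(abs(A[:,1])<.19)]
    for nm,lo,hi in(('block',.037,.047),('handle',.058,.07)):
        Q=B[(B[:,2]>lo)&(B[:,2]<hi)]
        if len(Q)>50:
            (c,sz,t)=cv2.minAreaRect(Q[:,:2].astype(np.float32)*1000); print(nm,len(Q),np.round(c,1),np.round(sz,1),round(t,1))
E
python3 - <<'E'
from h import *
plan([.47,-.0362,.01],83)
look('w2')
E
```

```text
t 4.75 pos [ 0.5274 -0.009   0.0128] F [-3.2  1.2  3.7] w 0.085 fence [-0.1316 -0.0207] yaw -97.0
dp cm [-5.36  3.4   0.29]
turn z rad -0.0
dp after turn [-5.36  3.4   0.29]
block 44525 [-85.9 -19.8] [113. 113.] 0.5
handle 12366 [-98.1 -22. ] [135.9  68.1] 89.2
```

View pics/w2.png

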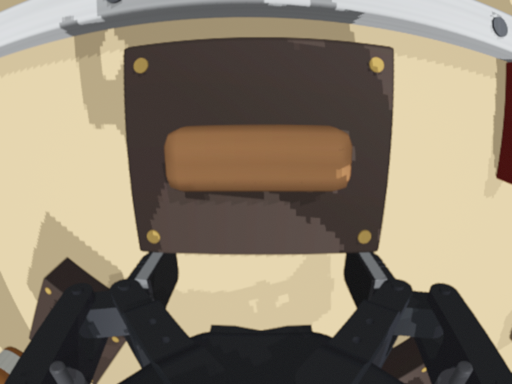

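Call:
move_arm(jaw=[8.54, 8.54, 8.54, 8.54, 8.54, 8.54], dp=[[0.4, 0, 0], [0.4, 0, 0], [0.3, 0, 0], [0.2, 0, 0], [0.1, 0, 0], [0, 0, 0]], turn=[[0, 0, 0], [0, 0, 0], [0, 0, 0], [0, 0, 0], [0, 0, 0], [0, 0, 0]])

```text
time_s: 5.3
position: [0.5423, -0.0113, 0.0128]
tool_rot: [[0.993, -0.121, 0.001], [-0.121, -0.993, -0.0], [0.001, 0.0, -1.0]]
ft_force: [-0.5, -0.4, -0.7]
grip_width: 0.0855
gripper_force: 0.4
```

Call:
move_arm(jaw=[8.54, 8.54, 8.54, 8.54], dp=[[0.15, 0, 0], [0.1, 0, 0], [0.1, 0, 0], [0, 0, 0]], turn=[[0, 0, 0], [0, 0, 0], [0, 0, 0], [0, 0, 0]])

```text
time_s: 5.63
position: [0.5456, -0.0116, 0.0128]
tool_rot: [[0.993, -0.121, 0.0], [-0.121, -0.993, -0.0], [0.0, -0.0, -1.0]]
ft_force: [-0.9, 0.5, -1.9]
grip_width: 0.0853
gripper_force: 0.6
```

Call:
move_arm(jaw=[8.54, 8.54, 8.54, 8.54], dp=[[0.1, 0, 0], [0.1, 0, 0], [0.1, 0, 0], [0, 0, 0]], turn=[[0, 0, 0], [0, 0, 0], [0, 0, 0], [0, 0, 0]])

```text
time_s: 5.97
position: [0.5461, -0.0115, 0.0128]
tool_rot: [[0.993, -0.121, -0.006], [-0.121, -0.993, 0.001], [-0.006, -0.0, -1.0]]
ft_force: [-11.5, 0.5, 7.0]
grip_width: 0.0854
gripper_force: 6.2
```

Call:
move_arm(jaw=[8.54, 8.54, 8.54], dp=[[0.1, 0, 0], [0.1, 0, 0], [0, 0, 0]], turn=[[0, 0, 0], [0, 0, 0], [0, 0, 0]])

```text
time_s: 6.22
position: [0.5461, -0.0114, 0.0128]
tool_rot: [[0.993, -0.121, -0.01], [-0.121, -0.993, 0.002], [-0.01, -0.0, -1.0]]
ft_force: [-21.3, 0.8, 13.6]
grip_width: 0.0855
gripper_force: 10.4
```

```bash
python3 - <<'E'
from h import *
plan([.47,-.0362,.01],83)
look('w3')
E
```

```text
t 6.2167 pos [ 0.5461 -0.0114  0.0128] F [-21.3   0.8  13.6] w 0.086 fence [-0.1127 -0.0208] yaw -97.0
dp cm [-7.25  3.38  0.35]
turn z rad 0.0
dp after turn [-7.25  3.39  0.35]
block 44863 [-67.  -20.4] [112.9 112.6] 89.9
handle 12420 [-78.7 -21.4] [ 67.5 137.4] 0.3
```

Call:
move_arm(jaw=[8.54, 8.54, 8.54, 8.54, 8.54, 8.54, 8.54, 8.54], dp=[[-0.7, 0, 0], [-1, 0, 0], [-1.3, 0, 0], [-1, 0, -2.0], [0, 0, -3], [0, 0, -3], [0, 0, -3], [0, 0, 0]], turn=[[0, 0, 0], [0, 0, 0], [0, 0, 0], [0, 0, 0], [0, 0, 0], [0, 0, 0], [0, 0, 0], [0, 0, 0]])

```text
time_s: 6.93
position: [0.5136, -0.008, 0.1284]
tool_rot: [[0.993, -0.121, 0.012], [-0.121, -0.993, -0.003], [0.012, 0.001, -1.0]]
ft_force: [1.5, -0.1, 0.7]
grip_width: 0.0854
gripper_force: 0.0
```

Call:
move_arm(jaw=[4, 4, 4, 4, 4, 4, 4, 4, 4, 4, 4, 4], dp=[[0, 0, 0], [0, 0, 0], [0, 0, 0], [0, 0, 0], [0, 0, 0], [0, 0, 0], [0, 0, 0], [0, 0, 0], [0, 0, 0], [0, 0, 0], [0, 0, 0], [0, 0, 0]], turn=[[0, 0, -0.12], [0, 0, -0.12], [0, 0, -0.12], [0, 0, -0.12], [0, 0, -0.12], [0, 0, -0.12], [0, 0, -0.12], [0, 0, -0.12], [0, 0, -0.12], [0, 0, -0.12], [0, 0, -0.12], [0, 0, -0.12]])

```text
time_s: 7.93
position: [0.5112, -0.0075, 0.1228]
tool_rot: [[0.244, 0.97, 0.002], [0.97, -0.244, -0.0], [0.0, 0.002, -1.0]]
ft_force: [-0.2, 0.2, -0.1]
grip_width: 0.0396
gripper_force: 0.0
```

```bash
python3 - <<'E'
from h import *
plan([*f2w(-.062,.062),.013],-7)
E
```

```text
t 7.9333 pos [ 0.5112 -0.0075  0.1228] F [-0.2  0.2 -0.1] w 0.04 fence [-0.1478 -0.0212] yaw -14.1
dp cm [ 9.31  7.47 10.99]
turn z rad -0.124
dp after turn [ 8.32  8.57 10.99]
```

Call:
move_arm(jaw=[4, 4, 4, 4, 4, 4], dp=[[0, 0, 0], [2.1, 2.1, 0], [2.1, 2.1, 0], [2.1, 2.1, 0], [2.0, 2.3, 0], [0, 0, 0]], turn=[[0, 0, -0.124], [0, 0, 0], [0, 0, 0], [0, 0, 0], [0, 0, 0], [0, 0, 0]])

```text
time_s: 8.43
position: [0.6102, 0.0665, 0.1224]
tool_rot: [[0.125, 0.992, 0.004], [0.992, -0.125, 0.001], [0.001, 0.004, -1.0]]
ft_force: [-0.8, 0.5, -1.0]
grip_width: 0.0399
gripper_force: 0.0
```

```bash
python3 - <<'E'
from h import *
plan([*f2w(-.062,.062),.013],-7)
look('w4')
E
```

```text
t 8.4333 pos [0.6102 0.0665 0.1224] F [-0.8  0.5 -1. ] w 0.04 fence [-0.0586  0.0643] yaw -7.2
dp cm [-0.24 -0.38 10.94]
turn z rad -0.003
dp after turn [-0.24 -0.38 10.94]
block 6423 [-114.    13.1] [125.9 247.4] 65.2
handle 1392 [-55.9 -18.5] [21.6 62.7] 0.1
```

View pics/w4.png

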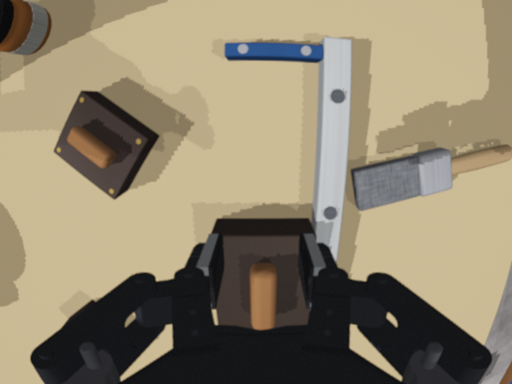

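Call:
move_arm(jaw=[4, 4, 4, 4, 4, 4, 4], dp=[[0.2, -0.4, 2], [0, 0, 3], [0, 0, 3], [0, 0, 1.5], [0, 0, 0.8], [0, 0, 0.4], [0, 0, 0]], turn=[[0, 0, 0], [0, 0, 0], [0, 0, 0], [0, 0, 0], [0, 0, 0], [0, 0, 0], [0, 0, 0]])

```text
time_s: 9.07
position: [0.6028, 0.0661, 0.0158]
tool_rot: [[0.128, 0.992, 0.0], [0.992, -0.128, -0.0], [0.0, 0.0, -1.0]]
ft_force: [0.2, 0.7, 0.4]
grip_width: 0.0401
gripper_force: 0.0
```

Call:
move_arm(jaw=[4, 4, 4, 4, 4, 4, 4, 4], dp=[[-0.6, 0, 0], [-0.6, 0, 0], [-0.5, 0, 0], [-0.5, 0, 0], [-0.5, 0, 0], [-0.5, 0, 0], [-0.5, 0, 0], [0, 0, 0]], turn=[[0, 0, 0], [0, 0, 0], [0, 0, 0], [0, 0, 0], [0, 0, 0], [0, 0, 0], [0, 0, 0], [0, 0, 0]])

```text
time_s: 9.73
position: [0.598, 0.0287, 0.0159]
tool_rot: [[0.128, 0.992, -0.0], [0.992, -0.128, -0.0], [-0.0, -0.0, -1.0]]
ft_force: [0.9, 0.4, -0.2]
grip_width: 0.0401
gripper_force: 0.0
```

```bash
python3 - <<'E'
from h import *
plan([*f2w(-.062,-.059),.013],-7)
look('w5')
E
```

```text
t 9.7333 pos [0.598  0.0287 0.0159] F [ 0.9  0.4 -0.2] w 0.04 fence [-0.066   0.0253] yaw -7.4
dp cm [-8.43  0.46  0.29]
turn z rad -0.007
dp after turn [-8.43  0.4   0.29]
block 5436 [-109.4   39.4] [ 61.7 236.4] 62.4
handle 2592 [-65.5  27.1] [ 26.2 105.7] 89.8
```

Call:
move_arm(jaw=[4, 4, 4, 4, 4, 4, 4, 4, 4, 4, 4, 4], dp=[[-0.5, 0.04, 0], [-0.6, 0.04, 0], [-0.6, 0.04, 0], [-0.6, 0.04, 0], [-0.6, 0.04, 0], [-0.6, 0.04, 0], [-0.6, 0.04, 0], [-0.6, 0.04, 0], [-0.6, 0.04, 0], [-0.6, 0.04, 0], [-0.6, 0.04, 0], [-0.5, 0.04, 0]], turn=[[0, 0, -0.007], [0, 0, 0], [0, 0, 0], [0, 0, 0], [0, 0, 0], [0, 0, 0], [0, 0, 0], [0, 0, 0], [0, 0, 0], [0, 0, 0], [0, 0, 0], [0, 0, 0]])

```text
time_s: 10.78
position: [0.5931, -0.04, 0.0152]
tool_rot: [[0.121, 0.993, -0.003], [0.993, -0.121, 0.002], [0.001, -0.003, -1.0]]
ft_force: [-2.4, 5.6, 0.7]
grip_width: 0.0401
gripper_force: 2.5
```

Call:
move_arm(jaw=[4, 4, 4, 4, 4, 4, 4], dp=[[-0.3, 0, 0], [-0.2, 0, 0], [-0.2, 0, 0], [-0.1, 0, 0], [-0.1, 0, 0], [-0.1, 0, 0], [0, 0, 0]], turn=[[0, 0, 0], [0, 0, 0], [0, 0, 0], [0, 0, 0], [0, 0, 0], [0, 0, 0], [0, 0, 0]])

```text
time_s: 11.37
position: [0.592, -0.0498, 0.0152]
tool_rot: [[0.121, 0.993, -0.003], [0.993, -0.121, 0.001], [0.001, -0.003, -1.0]]
ft_force: [-2.8, 4.4, 0.1]
grip_width: 0.0401
gripper_force: 2.0
```

```bash
python3 - <<'E'
from h import *
plan([*f2w(-.062,-.059),.013],-7)
E
```

```text
t 11.3667 pos [ 0.592  -0.0498  0.0152] F [-2.8  4.4  0.1] w 0.04 fence [-0.0625 -0.0533] yaw -6.9
dp cm [-0.57  0.05  0.22]
turn z rad 0.001
dp after turn [-0.57  0.05  0.22]
```

Call:
move_arm(jaw=[4, 4, 4, 4, 4, 4, 4], dp=[[-0.1, 0, 0], [-0.1, 0, 0], [-0.1, 0, 0], [-0.1, 0, 0], [-0.1, 0, 0], [-0.1, 0, 0], [0, 0, 0]], turn=[[0, 0, 0], [0, 0, 0], [0, 0, 0], [0, 0, 0], [0, 0, 0], [0, 0, 0], [0, 0, 0]])

```text
time_s: 11.95
position: [0.5912, -0.0555, 0.0152]
tool_rot: [[0.121, 0.993, -0.003], [0.993, -0.121, 0.002], [0.002, -0.004, -1.0]]
ft_force: [-2.6, 7.2, 1.7]
grip_width: 0.0399
gripper_force: 2.7
```

Call:
move_arm(jaw=[4, 4, 4, 4], dp=[[-0.1, 0, 0], [-0.1, 0, 0], [-0.1, 0, 0], [0, 0, 0]], turn=[[0, 0, 0], [0, 0, 0], [0, 0, 0], [0, 0, 0]])

```text
time_s: 12.28
position: [0.5911, -0.0556, 0.0152]
tool_rot: [[0.121, 0.993, -0.003], [0.993, -0.121, 0.007], [0.006, -0.003, -1.0]]
ft_force: [0.8, 22.0, 2.0]
grip_width: 0.0399
gripper_force: 10.3
```

Call:
move_arm(jaw=[4, 4, 4, 4, 4, 4, 4, 4, 4, 4], dp=[[0.5, 0, 0], [0.8, 0, 0], [1.2, 0, 0], [1, 0, -2], [0, 0, -3], [0, 0, -3], [0, 0, -3], [0, 0, -3], [0, 0, -3], [0, 0, 0]], turn=[[0, 0, 0], [0, 0, 0], [0, 0, 0], [0, 0, 0], [0, 0, 0], [0, 0, 0], [0, 0, 0], [0, 0, 0], [0, 0, 0], [0, 0, 0]])

```text
time_s: 13.12
position: [0.5984, -0.0244, 0.192]
tool_rot: [[0.12, 0.993, 0.01], [0.993, -0.12, -0.003], [-0.002, 0.011, -1.0]]
ft_force: [1.1, -0.6, 0.5]
grip_width: 0.04
gripper_force: 0.0
```

Call:
move_arm(jaw=[8.54, 8.54, 8.54, 8.54, 8.54, 8.54, 8.54, 8.54, 8.54, 8.54, 8.54, 8.54], dp=[[0, -2, 0], [0, -2, 0], [0, -2, 0], [0, -2, 0], [0, -1, 0], [0, 0, 0], [0, 0, 0], [0, 0, 0], [0, 0, 0], [0, 0, 0], [0, 0, 0], [0, 0, 0]], turn=[[0, 0, 0.12], [0, 0, 0.12], [0, 0, 0.12], [0, 0, 0.12], [0, 0, 0.12], [0, 0, 0.12], [0, 0, 0.12], [0, 0, 0.12], [0, 0, 0.12], [0, 0, 0.12], [0, 0, 0.12], [0, 0, 0.12]])

```text
time_s: 14.12
position: [0.5122, 0.005, 0.1854]
tool_rot: [[1.0, 0.004, -0.001], [0.004, -1.0, -0.0], [-0.001, 0.0, -1.0]]
ft_force: [-0.4, -0.1, 0.2]
grip_width: 0.0855
gripper_force: 0.0
```

```bash
python3 - <<'E'
from h import *
plan([*f2w(-.15,-.12),.17],83)
look('w6')
E
```

```text
t 14.1167 pos [0.5122 0.005  0.1854] F [-0.4 -0.1  0.2] w 0.085 fence [-0.1483 -0.0086] yaw -89.8
dp cm [-1.57 11.03  1.55]
turn z rad 0.126
dp after turn [-0.17 11.14  1.55]
block 7240 [-91.9 -24.1] [120.  344.6] 19.3
handle 1222 [ -57.2 -124.1] [62.4 21.5] 89.4
```

View pics/w6.png

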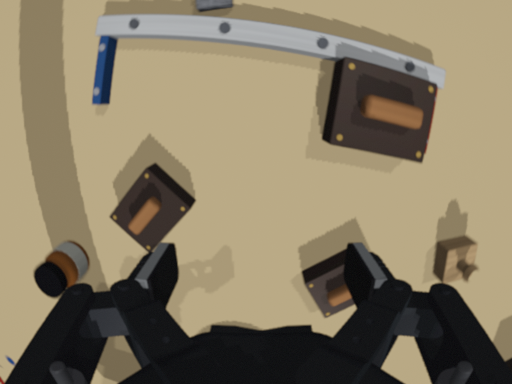

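Call:
move_arm(jaw=[6, 6, 6, 6, 6, 6, 6, 6], dp=[[0, 0, 0], [0, 0, 0], [0, 2, 0], [0, 3, 0], [0, 3, 0], [0, 2.3, 0], [0.7, 1, 0], [0, 0, 0]], turn=[[0, 0, 0.12], [0, 0, 0.006], [0, 0, 0], [0, 0, 0], [0, 0, 0], [0, 0, 0], [0, 0, 0], [0, 0, 0]])

```text
time_s: 14.83
position: [0.507, -0.1101, 0.1856]
tool_rot: [[0.993, -0.115, 0.001], [-0.115, -0.993, -0.001], [0.001, 0.0, -1.0]]
ft_force: [-0.1, -0.5, -0.1]
grip_width: 0.0604
gripper_force: 0.0
```

```bash
python3 - <<'E'
from h import *
plan([*f2w(-.14,-.122),.016],83)
look('w7')
E
```

```text
t 14.8333 pos [ 0.507  -0.1101  0.1856] F [-0.1 -0.5 -0.1] w 0.06 fence [-0.1395 -0.1235] yaw -96.6
dp cm [-0.06 -0.16 16.96]
turn z rad 0.007
dp after turn [-0.06 -0.16 16.96]
block 8892 [-92.3 -25. ] [120.2 342.9] 19.3
handle 1615 [ -57.2 -125.1] [63.6 22.1] 88.4
```

View pics/w7.png

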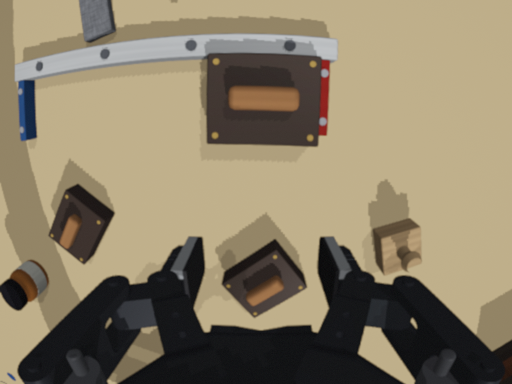

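The block sits in the corner. I'll give it one gentle squaring push against the fence.

Call:
move_arm(jaw=[6, 6, 6, 6, 6, 6, 6, 6], dp=[[0, -0.1, 3], [0, 0, 3], [0, 0, 3], [0, 0, 3], [0, 0, 3], [0, 0, 1.2], [0, 0, 0.5], [0, 0, 0]], turn=[[0, 0, 0.007], [0, 0, 0], [0, 0, 0], [0, 0, 0], [0, 0, 0], [0, 0, 0], [0, 0, 0], [0, 0, 0]])

```text
time_s: 15.55
position: [0.5061, -0.106, 0.0181]
tool_rot: [[0.993, -0.12, -0.002], [-0.12, -0.993, 0.001], [-0.002, -0.001, -1.0]]
ft_force: [0.3, -0.6, 0.1]
grip_width: 0.0601
gripper_force: 0.0
```

Call:
move_arm(jaw=[6, 6, 6, 6, 6, 6, 6, 6], dp=[[0.6, 0, 0], [0.6, 0, 0], [0.5, 0, 0], [0.3, 0, 0], [0.2, 0, 0], [0.2, 0, 0], [0.1, 0, 0], [0, 0, 0]], turn=[[0, 0, 0], [0, 0, 0], [0, 0, 0], [0, 0, 0], [0, 0, 0], [0, 0, 0], [0, 0, 0], [0, 0, 0]])

```text
time_s: 16.22
position: [0.5313, -0.1104, 0.0189]
tool_rot: [[0.992, -0.123, 0.0], [-0.123, -0.992, -0.0], [0.0, 0.0, -1.0]]
ft_force: [-0.1, -0.2, -0.5]
grip_width: 0.0602
gripper_force: 0.0
```

```bash
python3 - <<'E'
from h import *
plan([*f2w(-.113,-.122),.016],83)
E
```

```text
t 16.2167 pos [ 0.5313 -0.1104  0.0189] F [-0.1 -0.2 -0.5] w 0.06 fence [-0.1154 -0.1209] yaw -97.1
dp cm [0.24 0.11 0.29]
turn z rad -0.001
dp after turn [0.24 0.11 0.29]
```

Call:
move_arm(jaw=[6, 6, 6, 6, 6, 6], dp=[[0.1, 0.03, 0], [0.1, 0.03, 0], [0.1, 0.03, 0], [0.1, 0, 0], [0.1, 0, 0], [0, 0, 0]], turn=[[0, 0, 0], [0, 0, 0], [0, 0, 0], [0, 0, 0], [0, 0, 0], [0, 0, 0]])

```text
time_s: 16.72
position: [0.5324, -0.111, 0.0187]
tool_rot: [[0.992, -0.123, -0.009], [-0.123, -0.992, 0.002], [-0.009, -0.001, -1.0]]
ft_force: [-16.0, 2.1, 11.9]
grip_width: 0.0601
gripper_force: 8.3
```

Call:
move_arm(jaw=[6, 6, 6, 6, 6, 6, 6, 6, 6], dp=[[-0.6, 0, 0], [-0.8, 0, 0], [-1, 0, 0], [-1, 0, -2], [0, 0, -3], [0, 0, -3], [0, 0, -3], [0, 0, -3], [0, 0, 0]], turn=[[0, 0, 0], [0, 0, 0], [0, 0, 0], [0, 0, 0], [0, 0, 0], [0, 0, 0], [0, 0, 0], [0, 0, 0], [0, 0, 0]])

```text
time_s: 17.47
position: [0.5042, -0.1086, 0.1642]
tool_rot: [[0.992, -0.123, 0.01], [-0.123, -0.992, -0.004], [0.01, 0.003, -1.0]]
ft_force: [0.7, 0.4, 0.1]
grip_width: 0.0597
gripper_force: 0.0
```

```bash
python3 - <<'E'
from h import *
s=observe(); look('w8')
z=np.load('w8.npz'); W=wcloud(z['d'],s).reshape(-1,3); A=np.c_[(W[:,:2]-FO)@ex,(W[:,:2]-FO)@ey,W[:,2]]
Q=A[(A[:,0]>-.12)&(A[:,0]<.02)&(A[:,1]>-.2)&(A[:,1]<-.05)&(A[:,2]>.037)&(A[:,2]<.048)]
(c,sz,t)=cv2.minAreaRect(Q[:,:2].astype(np.float32)*1000); print('block',c,sz,t)
F=A[(A[:,0]>-.005)&(A[:,0]<.02)&(A[:,1]>-.22)&(A[:,1]<.05)&(A[:,2]>.021)&(A[:,2]<.03)]
bx=[];by=[]
for y in np.arange(-.18,.04,.01):
    B=F[(F[:,1]>y)&(F[:,1]<y+.01)]
    if len(B)>5: bx.append(B[:,0].max());by.append(y+.005)
k=np.polyfit(by,bx,1); print('fence far edge slope deg',np.degrees(k[0]),'at -.125',np.polyval(k,-.125))
R=A[(A[:,0]>-.09)&(A[:,0]<-.02)&(A[:,1]>-.21)&(A[:,1]<-.17)&(A[:,2]>.021)&(A[:,2]<.03)]; print('red y',R[:,1].min(),R[:,1].max())
im=z['im']; cv2.imwrite('pics/w8c.png',cv2.resize(im[20:180,170:370],None,fx=3.5,fy=3.5,interpolation=2)[...,::-1])
E
```

```text
block 10222 [-91.9 -25.7] [119.8 342.5] 19.3
handle 1850 [ -57.4 -125. ] [62.8 21.8] 89.6
block (-57.20504379272461, -124.89759063720703) (110.63536071777344, 90.73665618896484) 88.86721801757812
fence far edge slope deg 1.0625445696010463 at -.125 0.011334545898359673
red y -0.19250733966518524 -0.1828373055309586
```

View pics/w8c.png

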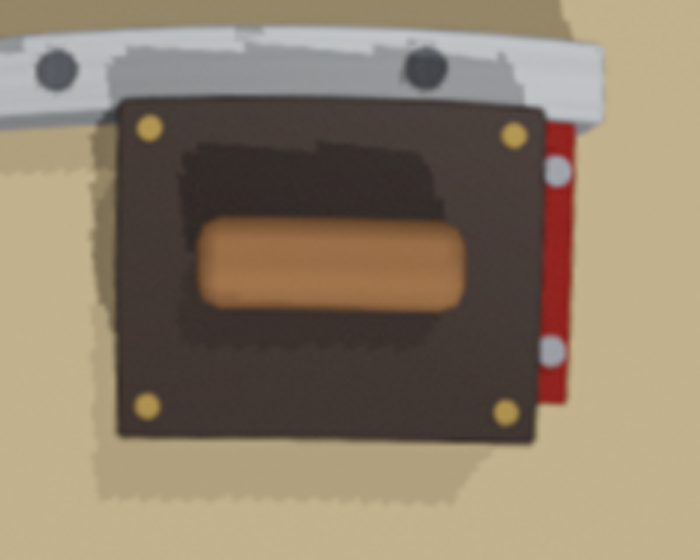

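The block's long side and the fence have the same slope (1.1° in my frame). The block is flush with both the fence and the red stop, and the handle and bystanders weren't touched.

```bash
python3 -c "
from rig import ticket; print(ticket.close_job())"
```

```text
the job is handed in; nothing more can be done
None
```

The block sits square in the corner, flush with the fence and the red stop by the last wrist-camera check, and the job was handed in at about 17.5 s; the judge's verdict was not returned.

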